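Wedge the support stand tight on its anchor board

TASK

The foot of the support stand is loose on its anchor board. Take the loose wooden wedge from the bench, set its thin end in the mouth of the slot between the iron foot and the sloping wooden fence, and tap or push it in until the foot is locked tight, firmly (about 17 N behind the wedge) but without forcing it (well under 22 N). Leave the wedge lying flat in the slot and holding by itself, let go of it, and leave the burner, the beaker and the plain block where they are.

Things in the scene. Friction and masses are not known exactly. Their poses are not given: they have to be found in the camera images.
- anchor: Plywood board fixed to the bench, 275 x 210 x 15 mm; origin at the centre of its underside, +x away from the robot (turned up to 0.25 rad). In its frame the iron foot's near face is upright, at x = -62.5 mm, y = -25 to 85 mm. On its -x side stands a wooden fence, 26 mm high, 80 mm long, also starting at y = -25 mm and closing in on the foot as y grows (0.199 rad to its face).
- slot_mouth (a point): Point on the board's top, mid-way across the nominal slot mouth (anchor x = -72.5, y = -25, z = 15 mm); axes as the anchor's. From here the slot runs along (0.0995, 0.995) in the anchor's x, y and narrows just as the wedge does; open above. The fence was set by eye: the mouth is 17 to 24 mm wide (nominal 20), so the real middle is up to 2 mm aside. Board free for 80 mm before the mouth (-y).
- slot_inner (a point): Point on the board's top on the slot's middle line, 50 mm past the mouth. The thin end must go 38 to 85 mm past the mouth, differing each time: go by feel. Behind the foot are rubber buffers (8 N per mm), so once it bites the push grows some 1.3 to 2.6 N per mm. About 17 N behind the wedge makes it tight and friction then holds it; below 14 N may be loose, above 22 N may crush the buffers.
- stand: Support stand of dark cast iron: foot 170 x 110 x 24 mm lying on the anchor board, origin at the centre of the foot's underside, x along the 170 mm. A 12 mm steel rod, 420 mm tall, stands 60 mm beyond the centre (about 145 mm from the slot), with a ring pointing away from the robot. Held by strips; it gives only a few mm, away from the slot.
- wedge: Loose bare-wood wedge, 122 mm long, 28 mm high, 60 g, lying on the bench; origin at the centre of its underside, z up, +x along its middle line towards the thin end. The tapered part runs from x = +61 mm (10 mm thick) to x = -27 mm (27.6 mm thick), both sides sloping alike (0.1 each); behind it a squared head 24 mm wide, from x = -27 to x = -61 mm, to grip across (y) and to push on its end face.
- wedge_tip (a point): Middle of the wedge's thin end, on its underside (wedge x = +61 mm).
- burner: Bystander: metal laboratory burner, round base 76 mm across, 142 mm tall; origin at the centre of its underside.
- beaker: Bystander: glass beaker, 68 mm across, 90 mm tall; origin at the centre of its underside.
- block: Bystander: plain rectangular wooden block 60 x 24 x 28 mm without any taper, not the wedge; origin at the centre of its underside.
There are look-alikes about, which are no part of the job. Leave any grey or red look-alike of the wedge alone.

How it is judged (in metres and radians):
On the way, in this order (a step that is already met when the one before it is completed fails the run):
1. the wedge's thin end lies in the mouth of the slot (x of wedge_tip in the frame of anchor between -0.088 and -0.055 m and z of wedge_tip in the frame of anchor between 0.01 and 0.022 m and y of wedge_tip in the frame of anchor above -0.015 m), for 0.1 s.
2. the wedge is driven tight between foot and fence (x of wedge_tip in the frame of anchor between -0.088 and -0.055 m and z of wedge_tip in the frame of anchor between 0.01 and 0.022 m and contact force between wedge and stand above 6 N), for 0.3 s.
At the end, for the whole second after the job is handed in: The wedge lies flat on the board (within 0.08 rad, underside within 7 mm of the board's top) and at rest in the slot, thin end first and at least 30 mm past the mouth, and by itself presses on the stand's foot with more than 6 N (all of step 2 and y of wedge_tip in the frame of anchor above 0.005 m and angle between wedge's own z axis and vertical below 0.08 rad and linear speed of wedge below 0.01 m/s); the robot touches nothing.
It fails at once if the wedge is forced: it presses on the stand's foot with more than 21 N (contact force between wedge and stand above 21 N).
It fails at once if burner, beaker or plain block pushed more than 20 mm or tipped (distance of any of burner, beaker, block from where it was at the start of the episode above 0.02 m or angle between any of burner, beaker, block's own z axis and vertical above 0.3 rad).
It also fails if it takes over 61 s, if anything falls off the work surface, if the arm or the gripper's body presses on something with over 40 N, if the wrist force passes 120 N, or if a joint passes its speed limit or range.

ROBOT

A 6-joint arm with a two-finger parallel gripper is mounted at the origin on the work surface. World frame = base frame: x ahead of the robot, y to its left, z up, the work surface at z = 0. Lengths are in m, angles in degrees, forces in N, time in s.
With the tool pointing down it reaches from about 0.325 to 0.9 m from the base axis. Payload 6.1 kg.
Tool frame: the origin (TCP) lies on the centre line of the jaws, within the pads' length; the fingertips stand 19 mm ahead of it and the grasp point (between the pads) is the TCP; z points along the fingers, y is the direction in which the jaws open and shut (so a half turn about z gives the same grasp; the last joint's range is limited). The gripper opens to 85 mm and grips with 20 to 120 N. Pads are 22 mm wide; open, the fingers measure 114 mm over their backs; the gripper's body (76 mm by 85 mm) begins 54 mm behind the grasp point. The pads swing forward as they close: fully open they stand 13 mm farther back than shut.
Start: joints at [57.347, 12.628, 87.462, -0, 79.91, -7.225], TCP at [0.268, 0.564, 0.25] pointing down, gripper open.
Joint ranges: [-170.65, 170.65], [-52.31, 119.04], [5.05, 147.46], [-71.25, 251.25], [11.57, 151.72], [-153.62, 153.62]. Speed limits (degrees/s): [147.25, 147.25, 172.46, 180, 180, 180].

INTERFACE

Orientations are given as a 3x3 rotation matrix whose columns are the frame's x, y, z axes.
In Python, from bench import arm, viewer, job_done gives the robot as it stands.
- The arm moves only by the tool arm_command, never from a script. Its argument "motion" is a list of rows, each an object with "dp": the shift along the tool's x, y, z as a fraction of full scale, a list of three; "dr": the turn, a rotation vector about the tool's x, y, z as a fraction of full scale, a list of three. A call has 1 to 10 rows; each row shifts and turns the pose as measured when the row begins, along the tool's axes as they then stand; what a row does not reach is not made up. Full scale, the value 1, is 50 mm for a shift and 5 degrees for a turn. A row lasts 1/8 s, in which the tool goes at most 62.5 mm and 10.7 degrees, less where a joint would pass 70% of its speed; a pose out of reach is approached as far as the arm can. A call with a number of a shift or a turn outside -1 to 1 is refused whole. A call with a gripper value outside its range is refused whole. "fingers" is the closure, from 0 (fully open) to 1 (shut), set as the call begins (left out, the last holds). The fingers move at their own pace and stop on an object; "force" is the grip in N (left out, the last holds). Time passes only in rows, so rows that do not move let the fingers close. It gives the time, the measured TCP pose, the force and the opening at its end, in the units of the state.
- arm.state(): the state, without advancing time (a new reading comes with each control period).
- viewer.read_camera(name): name is "scene" or "top" or "wrist"; returns the picture (480x640x3 uint8, blue, green, red); there is no depth.
- viewer.calibration(name): a dict with "fx", "fy", "cx", "cy" (pixels), "extrinsics" (4x4, takes a point from camera to world coordinates); the wrist camera has in their place "tool_from_camera" (4x4, takes a point from camera to tool coordinates, whose origin is the TCP and whose axes are the flange's). Camera axes: x right, y down, z forward; pixel columns grow to the right and rows downward; lengths in m; the calibration is good to about 2 mm. A picture is of the moment at which its call begins: read the wrist's pose just before it. calibration takes no time and is no camera call.
- job_done(): hands the job in, once; it reports no verdict.
The state is a dict: "time_s": time; "joint_pos": joint angles; "qvel": joint speeds; "joint_efforts": joint torques, N m; "ee_pos": TCP position; "eef_rot": TCP orientation; "contact_force": force on the tool from outside, world axes, zero at the start; "moment": the same for the moment, N m; "finger_gap": opening from 0.0 (shut) to 1.0 (fully open).
Only numpy, scipy, OpenCV 4.12 (cv2) and the standard library are available. Lean on these libraries where they do the work, as an engineer would, in place of code of your own. Each camera call takes 0.05 s, during which the arm holds its last target. There are 200 camera calls.

## Working session

There is one attempt and no reset: what is moved stays moved. The work goes in short steps, Python scripts to look and compute and a tool call to move; the robot and the scene stay as the last step left them, time stands still between calls to the robot, and variables do not carry over. Pictures are saved under pics/ and viewed, about 8 in all and at most 12, crops included, and the job is handed in when it is done.

Besides the shell and the picture viewer there is one more tool, called as name([rows], argument=value, ...), one row to a line, values as JSON. arm_command: Moves the arm, as the interface text tells. Its arguments: {"type":"object","properties":{"motion":{"type":"array"},"fingers":{"type":"number"},"force":{"type":"number"}},"required":["motion"]}

```bash
mkdir -p pics
cat > h.py <<'E'
import numpy as np, cv2, sys
sys.path.insert(0,'.')
from bench import arm, viewer, job_done
def snap(cam,name):
    s=arm.state(); im=viewer.read_camera(cam); cv2.imwrite(f'pics/{name}.png',im); return im,s
def ext(cam,s=None):
    c=viewer.calibration(cam)
    if 'extrinsics' in c: T=np.array(c['extrinsics'])
    else:
        W=np.eye(4);W[:3,:3]=s['eef_rot'];W[:3,3]=s['ee_pos'];T=W@np.array(c['tool_from_camera'])
    return c,T
def ray(cam,px,z,s=None):
    c,T=ext(cam,s); px=np.atleast_2d(px).astype(float)
    d=np.c_[(px[:,0]-c['cx'])/c['fx'],(px[:,1]-c['cy'])/c['fy'],np.ones(len(px))]@T[:3,:3].T
    return T[:3,3]+d*((z-T[2,3])/d[:,2])[:,None]
def proj(cam,P,s=None):
    c,T=ext(cam,s); P=(np.atleast_2d(P)-T[:3,3])@T[:3,:3]
    return np.c_[P[:,0]/P[:,2]*c['fx']+c['cx'],P[:,1]/P[:,2]*c['fy']+c['cy']]
E
python3 - <<'E'
from h import *
im,s=snap('top','top1'); print(s)
for c in('top','scene','wrist'): print(c,viewer.calibration(c))
E
```

```text
{'time_s': 0.0, 'joint_pos': array([ 5.73476731e+01,  1.26768758e+01,  8.75252670e+01,  2.22568015e-03,
        7.99085005e+01, -7.22647027e+00]), 'qvel': array([ 0.03368475,  0.07471653, -0.03884463,  0.0761546 , -0.05904604,
       -0.02680026]), 'joint_efforts': array([-1.09088290e-05, -4.96919060e+01, -3.89377713e+01, -2.56878184e-04,
        1.14261781e-02,  1.55019370e-05]), 'ee_pos': array([0.26804476, 0.56398976, 0.24918612]), 'eef_rot': array([[-9.03138541e-01,  4.29347904e-01, -1.07409950e-03],
       [ 4.29349156e-01,  9.03137158e-01, -1.60526451e-03],
       [ 2.80842216e-04, -1.91093996e-03, -9.99998135e-01]]), 'contact_force': array([ 0.26505315,  0.27910672, -0.44715476]), 'moment': array([-0.01732155,  0.01406761, -0.0031471 ]), 'finger_gap': 0.997330281643603}
top {'fx': 503.9309369446506, 'fy': 503.9309369446506, 'cx': 320.4102299622313, 'cy': 234.056098077734, 'extrinsics': array([[-0.00998673, -0.99083922,  0.13467707,  0.345698  ],
       [-0.999935  ,  0.01063643,  0.00410547, -0.02922154],
       [-0.00550035, -0.13462731, -0.99088104,  1.01901967],
       [ 0.
[... 190 characters left out ...]
2585,  0.3823484 , -0.30672149,  0.94547919],
       [ 0.49010056,  0.66912821, -0.55863126,  0.80066108],
       [-0.00835576, -0.63724182, -0.77061861,  1.15015349],
       [ 0.        ,  0.        ,  0.        ,  1.        ]])}
wrist {'fx': 352.2922193803904, 'fy': 352.2922193803904, 'cx': 317.3571331837241, 'cy': 234.26016357725706, 'tool_from_camera': array([[-1.09578144e-03, -9.65887617e-01, -2.58959284e-01,
         6.49432842e-02],
       [ 9.99999339e-01, -9.67873208e-04, -6.21425753e-04,
         3.95156946e-04],
       [ 3.49587686e-04, -2.58959794e-01,  9.65888038e-01,
        -1.23111335e-01],
       [ 0.00000000e+00,  0.00000000e+00,  0.00000000e+00,
         1.00000000e+00]])}
```

View pics/top1.png

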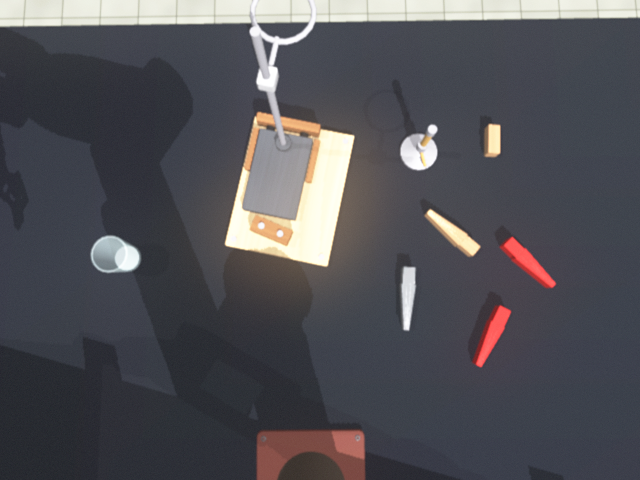

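The top view shows the board with corners at about (256,117), (354,135), (328,266) and (226,246), and the fence at about (270,230). The wooden wedge has its thin end at (428,213) and its head at (475,252). The other objects are the block (492,140), burner (419,152), beaker (115,254) and the grey and red look-alikes.

Run:
```python
from h import *
from scipy.optimize import least_squares
im=cv2.imread('pics/top1.png'); hsv=cv2.cvtColor(im,cv2.COLOR_BGR2HSV)
# board
A=np.array([(256,117),(354,135),(328,266),(226,246)])
W=ray('top',A,0.015)
print(W.round(4))
loc=np.array([(.1375,.105),(.1375,-.105),(-.1375,-.105),(-.1375,.105)])
def tf(p,l): c,s=np.cos(p[2]),np.sin(p[2]); return np.c_[p[0]+c*l[:,0]-s*l[:,1],p[1]+s*l[:,0]+c*l[:,1]]
m=least_squares(lambda p:(tf(p,loc)-W[:,:2]).ravel(),[.5,0,0]); print('anchor',m.x, m.fun.round(4))
# wedge: silhouette
mask=((hsv[...,1]>60)&(hsv[...,2]>110)&(hsv[...,0]<30)).astype(np.uint8)
n,l,st,ce=cv2.connectedComponentsWithStats(mask)
k=l[232,452]; print(st[k],ce[k])
ys,xs=np.where(l==k); mm=(l==k).astype(np.uint8)
prof=np.array([(.061,.005),(-.027,.0138),(-.027,.012),(-.061,.012),(-.061,-.012),(-.027,-.012),(-.027,-.0138),(.061,-.005)])
sub=cv2.resize(mm[190:280,400:500],None,fx=4,fy=4,interpolation=cv2.INTER_LINEAR)
def iou(p):
    xy=tf(p,prof); r=np.zeros_like(sub)
    P=[proj('top',np.c_[xy,np.full(8,z)]) for z in(0,.028)]
    for i in range(8):
        j=(i+1)%8; q=np.array([P[0][i],P[0][j],P[1][j],P[1][i]]); cv2.fillPoly(r,[((q-[400,190])*4+1.5).round().astype(int)],1)
    cv2.fillPoly(r,[((P[1]-[400,190])*4+1.5).round().astype(int)],1)
    return -(r&sub).sum()/(r|sub).sum()
from scipy.optimize import minimize
t=ray('top',[(428,213),(475,252)],.02); d=t[0]-t[1]
p0=[*t.mean(0)[:2],np.arctan2(d[1],d[0])]
r=minimize(iou,p0,method='Nelder-Mead',options=dict(initial_simplex=np.array([p0]+[list(np.array(p0)+e) for e in np.diag([.008,.008,.1])])))
print('wedge',r.x,r.fun,np.degrees(r.x[2]))
for nm,px in dict(burner=(419,152),beaker=(118,255),block=(493,141)).items(): print(nm,ray('top',px,0.02).round(3))
```

```text
[[ 0.729   0.1063  0.015 ]
 [ 0.6878 -0.0965  0.015 ]
 [ 0.4177 -0.0395  0.015 ]
 [ 0.46    0.1646  0.015 ]]
anchor [ 0.57365803  0.03371648 -0.20752884] [ 0.0008  0.0018 -0.0013 -0.0009 -0.0003 -0.0012  0.0007  0.0002]
[     0      0    640    480 297126] [318.27942691 237.37634202]
wedge [ 0.4848602  -0.28735654  0.83303996] 129481729491314.05 47.72967388322417
burner [[ 0.649 -0.228  0.02 ]]
beaker [[0.444 0.379 0.02 ]]
block [[ 0.67 -0.38  0.02]]<stdin>:24: RuntimeWarning: overflow encountered in scalar negative
```

```bash
cat >> h.py <<'E'
from scipy.spatial.transform import Rotation as Rn
def plan(target,yaw,n,s=None):
    """rows bringing the TCP to target, tool down with x at yaw (deg)"""
    s=s or arm.state(); p=np.array(s['ee_pos']); R=Rn.from_matrix(s['eef_rot'])
    G=Rn.from_matrix(np.array([[np.cos(np.radians(yaw)),np.sin(np.radians(yaw)),0],[np.sin(np.radians(yaw)),-np.cos(np.radians(yaw)),0],[0,0,-1]]).astype(float))
    rv=(R.inv()*G).as_rotvec(); dp=(np.array(target)-p)/n
    print('total',(dp*n).round(4),'rot',np.degrees(rv).round(2))
    for i in range(n):
        Ri=R*Rn.from_rotvec(rv*i/n)
        print('{"dp":%s,"dr":%s}'%((Ri.inv().apply(dp)/.05).round(2).tolist(),(np.degrees(rv)/n/5).round(2).tolist()))
E
python3 -c "
from h import *
plan([.455,-.32,.2],47.7,24)"
```

```text
total [ 0.1869 -0.884  -0.0492] rot [-9.0000e-02  9.0000e-02  1.0687e+02]
{"dp":[-0.46, -0.6, 0.04],"dr":[-0.0, 0.0, 0.89]}
{"dp":[-0.5, -0.56, 0.04],"dr":[-0.0, 0.0, 0.89]}
{"dp":[-0.54, -0.52, 0.04],"dr":[-0.0, 0.0, 0.89]}
{"dp":[-0.58, -0.48, 0.04],"dr":[-0.0, 0.0, 0.89]}
{"dp":[-0.62, -0.43, 0.04],"dr":[-0.0, 0.0, 0.89]}
{"dp":[-0.65, -0.38, 0.04],"dr":[-0.0, 0.0, 0.89]}
{"dp":[-0.68, -0.33, 0.04],"dr":[-0.0, 0.0, 0.89]}
{"dp":[-0.7, -0.28, 0.04],"dr":[-0.0, 0.0, 0.89]}
{"dp":[-0.72, -0.22, 0.04],"dr":[-0.0, 0.0, 0.89]}
{"dp":[-0.73, -0.16, 0.04],"dr":[-0.0, 0.0, 0.89]}
{"dp":[-0.75, -0.11, 0.04],"dr":[-0.0, 0.0, 0.89]}
{"dp":[-0.75, -0.05, 0.04],"dr":[-0.0, 0.0, 0.89]}
{"dp":[-0.75, 0.01, 0.04],"dr":[-0.0, 0.0, 0.89]}
{"dp":[-0.75, 0.07, 0.04],"dr":[-0.0, 0.0, 0.89]}
{"dp":[-0.74, 0.13, 0.04],"dr":[-0.0, 0.0, 0.89]}
{"dp":[-0.73, 0.18, 0.04],"dr":[-0.0, 0.0, 0.89]}
{"dp":[-0.71, 0.24, 0.04],"dr":[-0.0, 0.0, 0.89]}
{"dp":[-0.69, 0.3, 0.04],"dr":[-0.0, 0.0, 0.89]}
{"dp":[-0.67, 0.35, 0.04],"dr":[-0.0, 0.0, 0.89]}
{"dp":[-0.64, 0.4, 0.04],"dr":[-0.0, 0.0, 0.89]}
{"dp":[-0.61, 0.45, 0.04],"dr":[-0.0, 0.0, 0.89]}
{"dp":[-0.57, 0.49, 0.04],"dr":[-0.0, 0.0, 0.89]}
{"dp":[-0.53, 0.54, 0.04],"dr":[-0.0, 0.0, 0.89]}
{"dp":[-0.49, 0.57, 0.04],"dr":[-0.0, 0.0, 0.89]}
```

arm_command([
  {"dp": [-0.46,-0.6,0.04],"dr": [0,0,0.89]},
  {"dp": [-0.5,-0.56,0.04],"dr": [0,0,0.89]},
  {"dp": [-0.54,-0.52,0.04],"dr": [0,0,0.89]},
  {"dp": [-0.58,-0.48,0.04],"dr": [0,0,0.89]},
  {"dp": [-0.62,-0.43,0.04],"dr": [0,0,0.89]},
  {"dp": [-0.65,-0.38,0.04],"dr": [0,0,0.89]},
  {"dp": [-0.68,-0.33,0.04],"dr": [0,0,0.89]},
  {"dp": [-0.7,-0.28,0.04],"dr": [0,0,0.89]},
  {"dp": [-0.72,-0.22,0.04],"dr": [0,0,0.89]},
  {"dp": [-0.73,-0.16,0.04],"dr": [0,0,0.89]},
])

```text
time_s: 1.3
ee_pos: [0.34, 0.1834, 0.2235]
eef_rot: [[-0.324, 0.946, -0.008], [0.946, 0.324, -0.009], [-0.006, -0.011, -1.0]]
contact_force: [0.2, -0.6, 0.4]
finger_gap: 0.996
```

```bash
python3 -c "
from h import *
plan([.455,-.32,.2],47.7,20)"
```

```text
total [ 0.115  -0.5034 -0.0235] rot [-0.38  0.61 61.22]
{"dp":[-0.51, -0.05, 0.03],"dr":[-0.0, 0.01, 0.61]}
{"dp":[-0.52, -0.03, 0.03],"dr":[-0.0, 0.01, 0.61]}
{"dp":[-0.52, 0.0, 0.03],"dr":[-0.0, 0.01, 0.61]}
{"dp":[-0.52, 0.03, 0.03],"dr":[-0.0, 0.01, 0.61]}
{"dp":[-0.51, 0.06, 0.03],"dr":[-0.0, 0.01, 0.61]}
{"dp":[-0.51, 0.08, 0.03],"dr":[-0.0, 0.01, 0.61]}
{"dp":[-0.5, 0.11, 0.03],"dr":[-0.0, 0.01, 0.61]}
{"dp":[-0.5, 0.14, 0.03],"dr":[-0.0, 0.01, 0.61]}
{"dp":[-0.49, 0.16, 0.02],"dr":[-0.0, 0.01, 0.61]}
{"dp":[-0.48, 0.19, 0.02],"dr":[-0.0, 0.01, 0.61]}
{"dp":[-0.47, 0.21, 0.02],"dr":[-0.0, 0.01, 0.61]}
{"dp":[-0.46, 0.24, 0.02],"dr":[-0.0, 0.01, 0.61]}
{"dp":[-0.44, 0.26, 0.02],"dr":[-0.0, 0.01, 0.61]}
{"dp":[-0.43, 0.29, 0.02],"dr":[-0.0, 0.01, 0.61]}
{"dp":[-0.41, 0.31, 0.02],"dr":[-0.0, 0.01, 0.61]}
{"dp":[-0.4, 0.33, 0.02],"dr":[-0.0, 0.01, 0.61]}
{"dp":[-0.38, 0.35, 0.02],"dr":[-0.0, 0.01, 0.61]}
{"dp":[-0.36, 0.37, 0.02],"dr":[-0.0, 0.01, 0.61]}
{"dp":[-0.34, 0.39, 0.02],"dr":[-0.0, 0.01, 0.61]}
{"dp":[-0.32, 0.41, 0.02],"dr":[-0.0, 0.01, 0.61]}
```

arm_command([
  {"dp": [-0.73,-0.07,0.02],"dr": [0,0.01,0.87]},
  {"dp": [-0.74,-0.01,0.02],"dr": [0,0.01,0.87]},
  {"dp": [-0.74,0.04,0.02],"dr": [0,0.01,0.87]},
  {"dp": [-0.73,0.09,0.02],"dr": [0,0.01,0.87]},
  {"dp": [-0.72,0.15,0.02],"dr": [0,0.01,0.87]},
  {"dp": [-0.71,0.2,0.02],"dr": [0,0.01,0.87]},
  {"dp": [-0.69,0.26,0.02],"dr": [0,0.01,0.87]},
  {"dp": [-0.67,0.31,0.02],"dr": [0,0.01,0.87]},
  {"dp": [-0.65,0.36,0.02],"dr": [0,0.01,0.87]},
  {"dp": [-0.62,0.41,0.02],"dr": [0,0.01,0.87]},
])

```text
time_s: 2.55
ee_pos: [0.4179, -0.1887, 0.2096]
eef_rot: [[0.44, 0.898, -0.013], [0.898, -0.44, 0.002], [-0.004, -0.013, -1.0]]
contact_force: [0.9, 0.7, 0.3]
finger_gap: 0.995
```

```bash
python3 -c "
from h import *
plan([.455,-.32,.2],47.7,6)"
```

```text
total [ 0.0371 -0.1313 -0.0096] rot [-0.69  0.31 16.18]
{"dp":[-0.34, 0.3, 0.03],"dr":[-0.02, 0.01, 0.54]}
{"dp":[-0.32, 0.32, 0.03],"dr":[-0.02, 0.01, 0.54]}
{"dp":[-0.31, 0.33, 0.03],"dr":[-0.02, 0.01, 0.54]}
{"dp":[-0.29, 0.35, 0.03],"dr":[-0.02, 0.01, 0.54]}
{"dp":[-0.28, 0.36, 0.03],"dr":[-0.02, 0.01, 0.54]}
{"dp":[-0.26, 0.37, 0.03],"dr":[-0.02, 0.01, 0.54]}
```

arm_command([
  {"dp": [-0.34,0.3,0.02],"dr": [-0.02,0.01,0.54]},
  {"dp": [-0.32,0.32,0.02],"dr": [-0.02,0.01,0.54]},
  {"dp": [-0.31,0.33,0.02],"dr": [-0.02,0.01,0.54]},
  {"dp": [-0.29,0.35,0.02],"dr": [-0.02,0.01,0.54]},
  {"dp": [-0.28,0.36,0.02],"dr": [-0.02,0.01,0.54]},
  {"dp": [-0.26,0.37,0.02],"dr": [-0.02,0.01,0.54]},
  {"dp": [0,0,0],"dr": [0,0,0]},
])

```text
time_s: 3.42
ee_pos: [0.4517, -0.3249, 0.1974]
eef_rot: [[0.683, 0.73, -0.008], [0.73, -0.683, 0.007], [-0.001, -0.01, -1.0]]
contact_force: [0.3, 0.2, -0.1]
finger_gap: 0.995
```

Run:
```python
from h import *
im,s=snap('wrist','w1'); np.save('w1.npy',np.c_[s['eef_rot'],s['ee_pos']]); print(s['ee_pos'],s['eef_rot'])
```

```text
[ 0.45168999 -0.32488989  0.19741092] [[ 6.83429332e-01  7.29973243e-01 -7.96323380e-03]
 [ 7.30016384e-01 -6.83398157e-01  6.56027598e-03]
 [-6.53233380e-04 -1.02967762e-02 -9.99946773e-01]]
```

View pics/w1.png

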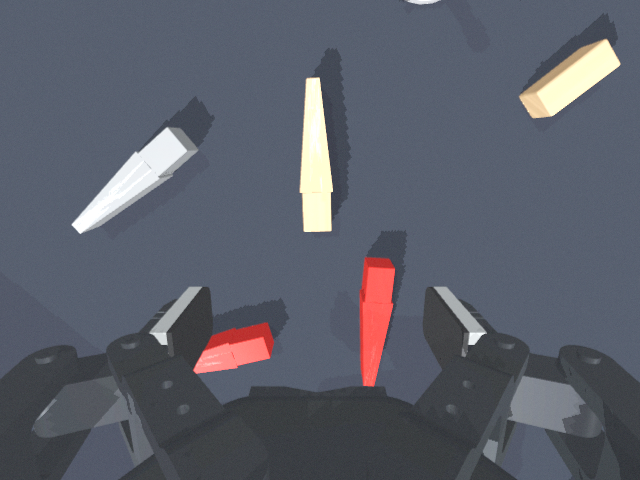

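The wrist view shows the wooden wedge with its tip edge centre at (313,79), head/taper step at (316,192) and head end at (318,231). The block is at the upper right, clear of it.

Run:
```python
from h import *
M=np.load('w1.npy'); s=dict(eef_rot=M[:,:3],ee_pos=M[:,3])
w=ray('wrist',[(313,79),(316.5,192),(317.5,231)],.028,s); print(w.round(4))
d=w[0]-w[2]; print(np.linalg.norm(d),np.linalg.norm(w[1]-w[2])); yaw=np.degrees(np.arctan2(d[1],d[0])); print(yaw)
u=d[:2]/np.linalg.norm(d[:2]); g=w[2,:2]+.0165*u; g=(g+w[0,:2]-.1055*u)/2
print('grasp',g)
plan([*g,.12],yaw,3); plan([*g,.023],yaw,6)
```

```text
[[ 0.5241 -0.2407  0.028 ]
 [ 0.4664 -0.3061  0.028 ]
 [ 0.4441 -0.3311  0.028 ]]
0.1207196518412058 0.03354274909852567
48.47324519727531
grasp [ 0.45456592 -0.31923898]
total [ 0.0031  0.0048 -0.0773] rot [-0.63  0.01 -1.53]
{"dp":[0.04, -0.0, 0.52],"dr":[-0.04, 0.0, -0.1]}
{"dp":[0.04, -0.0, 0.52],"dr":[-0.04, 0.0, -0.1]}
{"dp":[0.04, -0.0, 0.52],"dr":[-0.04, 0.0, -0.1]}
total [ 0.0031  0.0048 -0.1743] rot [-0.63  0.01 -1.53]
{"dp":[0.02, 0.0, 0.58],"dr":[-0.02, 0.0, -0.05]}
{"dp":[0.02, 0.0, 0.58],"dr":[-0.02, 0.0, -0.05]}
{"dp":[0.02, 0.0, 0.58],"dr":[-0.02, 0.0, -0.05]}
{"dp":[0.02, -0.0, 0.58],"dr":[-0.02, 0.0, -0.05]}
{"dp":[0.02, -0.0, 0.58],"dr":[-0.02, 0.0, -0.05]}
{"dp":[0.02, -0.0, 0.58],"dr":[-0.02, 0.0, -0.05]}
```

arm_command([
  {"dp": [0.03,0,0.57],"dr": [-0.04,0,-0.1]},
  {"dp": [0.03,0,0.57],"dr": [-0.04,0,-0.1]},
  {"dp": [0.03,0,0.57],"dr": [-0.04,0,-0.1]},
  {"dp": [0.02,0,0.5],"dr": [0,0,0]},
  {"dp": [0,0,0.4],"dr": [0,0,0]},
  {"dp": [0,0,0],"dr": [0,0,0]},
], fingers=0.4)

```text
time_s: 4.22
ee_pos: [0.4534, -0.3125, 0.0631]
eef_rot: [[0.656, 0.755, -0.002], [0.755, -0.656, 0.004], [0.001, -0.004, -1.0]]
contact_force: [0.2, 0.3, 0.9]
finger_gap: 0.601
```

Run:
```python
from h import *
plan([.4546,-.3192,.0245],48.5,3)
```

```text
total [ 0.0012 -0.0067 -0.0386] rot [-0.23 -0.07  0.5 ]
{"dp":[-0.03, 0.04, 0.26],"dr":[-0.02, -0.0, 0.03]}
{"dp":[-0.03, 0.04, 0.26],"dr":[-0.02, -0.0, 0.03]}
{"dp":[-0.03, 0.04, 0.26],"dr":[-0.02, -0.0, 0.03]}
```

arm_command([
  {"dp": [-0.05,0.06,0.26],"dr": [-0.02,0,0.03]},
  {"dp": [-0.04,0.06,0.25],"dr": [-0.02,0,0.03]},
  {"dp": [0,0,0.24],"dr": [0,0,0.03]},
  {"dp": [0,0,0],"dr": [0,0,0]},
])

```text
time_s: 4.72
ee_pos: [0.4561, -0.3205, 0.0253]
eef_rot: [[0.662, 0.75, 0.003], [0.75, -0.662, -0.001], [0.001, 0.003, -1.0]]
contact_force: [0.2, -0.4, 0.3]
finger_gap: 0.601
```

Run:
```python
from h import *
plan([.4546,-.3192,.0245],48.5,1)
```

```text
total [-0.0015  0.0013 -0.0008] rot [ 0.15 -0.07  0.08]
{"dp":[0.0, -0.04, 0.02],"dr":[0.03, -0.01, 0.02]}
```

arm_command([
  {"dp": [0,-0.03,0.01],"dr": [0.03,0,0.02]},
])

```text
time_s: 4.85
ee_pos: [0.4552, -0.3198, 0.0249]
eef_rot: [[0.663, 0.749, 0.001], [0.749, -0.663, 0.001], [0.001, 0.0, -1.0]]
contact_force: [0.1, 1.0, 0.1]
finger_gap: 0.6
```

arm_command([
  {"dp": [0,0,0],"dr": [0,0,0]},
  {"dp": [0,0,0],"dr": [0,0,0]},
  {"dp": [0,0,0],"dr": [0,0,0]},
  {"dp": [0,0,0],"dr": [0,0,0]},
  {"dp": [0,0,0],"dr": [0,0,0]},
], fingers=1, force=50)

```text
time_s: 5.48
ee_pos: [0.4557, -0.3202, 0.0261]
eef_rot: [[0.663, 0.749, 0.002], [0.749, -0.663, -0.001], [0.001, 0.002, -1.0]]
contact_force: [0.1, -0.2, 0.4]
finger_gap: 0.268
```

arm_command([
  {"dp": [0,0,-0.4],"dr": [0,0,0]},
  {"dp": [0,0,-0.4],"dr": [0,0,0]},
  {"dp": [0,0,-0.4],"dr": [0,0,0]},
])

```text
time_s: 5.85
ee_pos: [0.4547, -0.3194, 0.0884]
eef_rot: [[0.663, 0.749, -0.0], [0.749, -0.663, 0.002], [0.001, -0.001, -1.0]]
contact_force: [0.3, 0.1, -0.9]
finger_gap: 0.27
```

Run:
```python
from h import *
a=[.57366,.03372,-.2075]; c,sn=np.cos(a[2]),np.sin(a[2])
f=lambda x,y:np.array([a[0]+c*x-sn*y,a[1]+sn*x+c*y])
mouth=f(-.0725,-.025); yaw=np.degrees(a[2]+np.arctan2(.995,.0995)); print(mouth,yaw)
u=np.array([np.cos(np.radians(yaw)),np.sin(np.radians(yaw))])
g=mouth-u*(.105+.03); print('pre (tip 30 mm before mouth)',g)
plan([*g,.10],yaw,7)
```

```text
[0.49756484 0.0241923 ] 72.40053261353579
pre (tip 30 mm before mouth) [ 0.4567461  -0.10448882]
total [0.002  0.2149 0.0116] rot [ -0.05  -0.08 -23.92]
{"dp":[0.46, -0.4, -0.03],"dr":[-0.0, -0.0, -0.68]}
{"dp":[0.49, -0.37, -0.03],"dr":[-0.0, -0.0, -0.68]}
{"dp":[0.51, -0.34, -0.03],"dr":[-0.0, -0.0, -0.68]}
{"dp":[0.53, -0.31, -0.03],"dr":[-0.0, -0.0, -0.68]}
{"dp":[0.55, -0.28, -0.03],"dr":[-0.0, -0.0, -0.68]}
{"dp":[0.56, -0.25, -0.03],"dr":[-0.0, -0.0, -0.68]}
{"dp":[0.58, -0.21, -0.03],"dr":[-0.0, -0.0, -0.68]}
```

arm_command([
  {"dp": [0.46,-0.4,-0.03],"dr": [0,0,-0.68]},
  {"dp": [0.49,-0.37,-0.03],"dr": [0,0,-0.68]},
  {"dp": [0.51,-0.34,-0.03],"dr": [0,0,-0.68]},
  {"dp": [0.53,-0.31,-0.03],"dr": [0,0,-0.68]},
  {"dp": [0.55,-0.28,-0.03],"dr": [0,0,-0.68]},
  {"dp": [0.56,-0.25,-0.03],"dr": [0,0,-0.68]},
  {"dp": [0.4,-0.15,0],"dr": [0,0,-0.5]},
  {"dp": [0,0,0],"dr": [0,0,0]},
])

```text
time_s: 6.85
ee_pos: [0.4621, -0.112, 0.1123]
eef_rot: [[0.308, 0.951, 0.017], [0.951, -0.308, -0.009], [-0.004, 0.019, -1.0]]
contact_force: [0.1, -0.2, -0.8]
finger_gap: 0.268
```

Run:
```python
from h import *
im,s=snap('wrist','w2'); np.save('w2.npy',np.c_[s['eef_rot'],s['ee_pos']]); print(s['ee_pos'],s['eef_rot'])
cv2.imwrite('pics/w2c.png',cv2.resize(im[:300,160:560],None,fx=2,fy=2,interpolation=cv2.INTER_CUBIC))
```

```text
[ 0.46207862 -0.11204734  0.11225723] [[ 0.30811811  0.95119643  0.01698764]
 [ 0.9513411  -0.30799814 -0.00934121]
 [-0.00365316  0.01903924 -0.99981206]]
```

View pics/w2c.png

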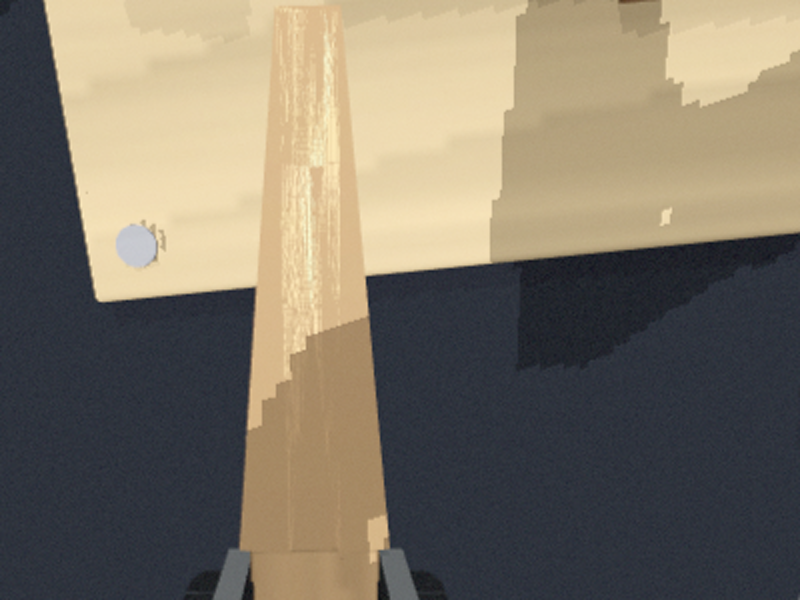

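The crop shows the wedge held straight, with its tip at px (314,4), and the board's near corner at px (209,150). The mouth is still out of view, so I'll shift up, forward and aside to see it past the wedge.

arm_command([
  {"dp": [0.4,-0.3,-0.3],"dr": [0.08,0,0]},
  {"dp": [0.4,-0.3,-0.3],"dr": [0.08,0,0]},
  {"dp": [0.4,-0.3,-0.2],"dr": [0.06,0,0]},
  {"dp": [0,0,0],"dr": [0,0,0]},
])

```text
time_s: 7.4
ee_pos: [0.4387, -0.0438, 0.1556]
eef_rot: [[0.316, 0.949, 0.003], [0.949, -0.315, -0.006], [-0.005, 0.005, -1.0]]
contact_force: [-0.5, -0.8, -0.6]
finger_gap: 0.268
```

Run:
```python
from h import *
im,s=snap('wrist','w3'); np.save('w3.npy',np.c_[s['eef_rot'],s['ee_pos']]); print(s['ee_pos'],s['eef_rot'])
cv2.imwrite('pics/w3c.png',cv2.resize(im[:300,240:640],None,fx=2,fy=2,interpolation=cv2.INTER_CUBIC))
```

```text
[ 0.43872301 -0.04377589  0.15561546] [[ 0.31551132  0.94891786  0.00273779]
 [ 0.94890777 -0.31548964 -0.00635093]
 [-0.00516276  0.0046017  -0.99997608]]
```

View pics/w3c.png

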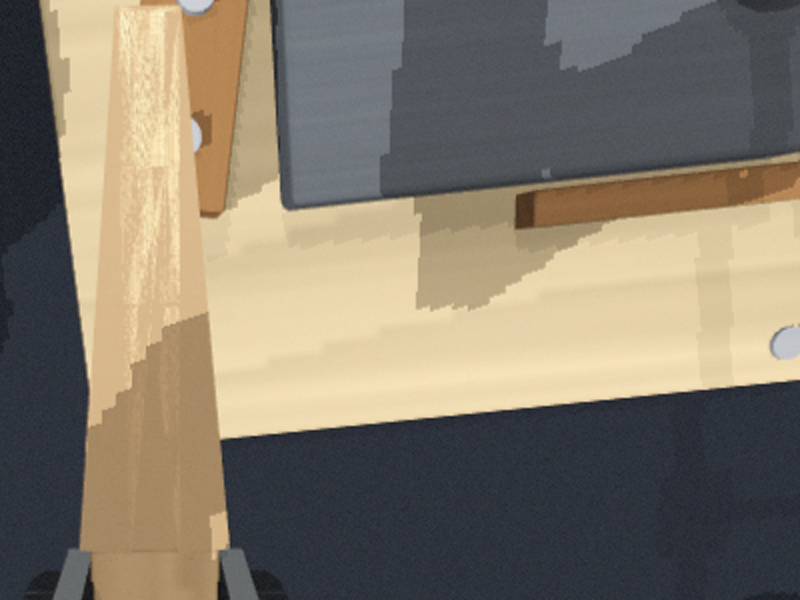

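The crop shows the fence's mouth corner at crop (225,212), the foot's corner at about (285,207) and the board's -y edge running from (220,438) to (800,380). I'll take the edges numerically.

Run:
```python
from h import *
im=cv2.imread('pics/w3.png'); g=cv2.cvtColor(im,cv2.COLOR_BGR2GRAY)
for r in(20,60,90,100): print(r,'foot',g[r,372:392].tolist()); 
for r in(20,60,90,100): print(r,'fence',im[r,345:372,0].tolist())
M=np.load('w3.npy'); s=dict(eef_rot=M[:,:3],ee_pos=M[:,3])
c=lambda *p:[(x/2+240,y/2) for x,y in p]
e=ray('wrist',c((222,438),(798,381)),.015,s); print('board -y edge',e[:,:2].round(4),np.degrees(np.arctan2(*(e[1]-e[0])[[1,0]])))
print('fence corner',ray('wrist',c((225,213)),.041,s),'fence top edge far',ray('wrist',c((248,2)),.041,s))
print('foot corner top',ray('wrist',c((290,208)),.039,s),ray('wrist',c((283,2)),.039,s))
print('foot bottom edge',ray('wrist',c((281,205)),.015,s),ray('wrist',c((272,2)),.015,s))
```

```text
20 foot [167, 168, 169, 160, 41, 51, 79, 83, 83, 91, 106, 118, 120, 119, 119, 118, 122, 123, 119, 123]
60 foot [170, 168, 171, 170, 169, 161, 76, 78, 79, 82, 83, 91, 107, 119, 118, 121, 123, 122, 122, 123]
90 foot [165, 165, 168, 180, 182, 188, 212, 187, 80, 77, 82, 80, 82, 91, 109, 118, 119, 114, 119, 117]
100 foot [215, 217, 218, 217, 217, 216, 217, 209, 154, 76, 81, 82, 86, 84, 93, 107, 113, 112, 113, 113]
20 fence [82, 84, 82, 86, 87, 87, 85, 89, 82, 83, 85, 83, 82, 87, 85, 82, 67, 102, 117, 115, 118, 129, 126, 129, 131, 129, 128]
60 fence [65, 83, 87, 86, 87, 86, 83, 84, 85, 83, 83, 76, 92, 120, 119, 132, 132, 131, 133, 131, 133, 133, 130, 133, 131, 129, 132]
90 fence [88, 81, 85, 87, 84, 82, 86, 86, 70, 101, 111, 112, 119, 119, 126, 125, 127, 129, 127, 127, 127, 127, 127, 126, 126, 128, 129]
100 fence [86, 88, 84, 83, 85, 85, 81, 73, 118, 117, 120, 129, 130, 137, 173, 175, 174, 172, 173, 174, 175, 174, 174, 172, 173, 174, 176]
board -y edge [[ 0.4662 -0.0463]
 [ 0.6785 -0.0943]] -12.727382413735635
fence corner [[0.48784249 0.02995728 0.041     ]] fence top edge far [[0.51148317 0.08417413 0.041     ]]
foot corner top [[0.50828389 0.02491117 0.039     ]] [[0.52184939 0.0814317  0.039     ]]
foot bottom edge [[0.51046358 0.02745925 0.015     ]] [[0.5246977  0.08882343 0.015     ]]
```

Run:
```python
from h import *
M=np.load('w3.npy'); s=dict(eef_rot=M[:,:3],ee_pos=M[:,3])
def fit(pts,z):
    w=ray('wrist',pts,z,s)[:,:2]; c=w.mean(0); v=np.linalg.svd(w-c)[2][0]; v*=np.sign(v[1]); return c,v,np.degrees(np.arctan2(v[1],v[0]))
rows=[20,60,90,100]
F=fit(np.c_[[375.8,377.8,379.7,380.3],rows],.015); Ft=fit(np.c_[[382,384,386,387],rows],.039); G=fit(np.c_[[361.5,357,353.7,352.5],rows],.041)
print(F,Ft,G)
# wedge in tool frame: top face at tool z=-0.002
c=viewer.calibration('wrist'); T=c['tool_from_camera']
for px in[(314,4),(317,274)]:
    d=T[:3,:3]@[(px[0]-c['cx'])/c['fx'],(px[1]-c['cy'])/c['fy'],1]; print('tool',T[:3,3]+d*((-.002-T[2,3])/d[2]))
a=np.radians(F[2]-90);X=np.array([np.cos(a),np.sin(a)]);Y=np.array([-X[1],X[0]])
for nm,L in(('foot',F),('foottop',Ft),('fence',G)): 
    t=(.1378-L[0]@Y)/(L[1]@Y); print(nm,(L[0]+t*L[1])@X)
plan([.4604,-.0894,.065],71.2,4)
```

```text
(array([0.51514924, 0.04929694]), array([0.21343081, 0.97695818]), np.float64(77.67651747093905)) (array([0.51382058, 0.04528771]), array([0.20368742, 0.97903597]), np.float64(78.24732753114483)) (array([0.49648997, 0.05068183]), array([0.40311727, 0.91514833]), np.float64(66.22680092500136))
tool [ 0.10527335 -0.00065998 -0.002     ]
tool [ 0.01797852  0.00013017 -0.002     ]
foot 0.49275777486783573
foottop 0.49247592178381877
fence 0.4706519332785237
total [ 0.0215 -0.045  -0.0903] rot [0.27 0.32 0.39]
{"dp":[-0.18, 0.17, 0.45],"dr":[0.01, 0.02, 0.02]}
{"dp":[-0.18, 0.17, 0.45],"dr":[0.01, 0.02, 0.02]}
{"dp":[-0.18, 0.17, 0.45],"dr":[0.01, 0.02, 0.02]}
{"dp":[-0.18, 0.17, 0.45],"dr":[0.01, 0.02, 0.02]}
```

arm_command([
  {"dp": [-0.18,0.18,0.3],"dr": [0.01,0.02,0.01]},
  {"dp": [-0.18,0.18,0.45],"dr": [0.01,0.02,0.01]},
  {"dp": [-0.18,0.18,0.45],"dr": [0.01,0.02,0.0]},
  {"dp": [-0.18,0.17,0.45],"dr": [0.01,0.02,0.0]},
  {"dp": [0,0,0],"dr": [0,0,0]},
])

```text
time_s: 8.07
ee_pos: [0.4636, -0.0982, 0.0709]
eef_rot: [[0.323, 0.946, 0.004], [0.946, -0.323, -0.002], [-0.0, 0.004, -1.0]]
contact_force: [-0.6, 0.5, -0.4]
finger_gap: 0.273
```

Run:
```python
from h import *
plan([.4614,-.0892,.043],71.5,2)
```

```text
total [-0.0022  0.009  -0.0279] rot [ 0.25  0.02 -0.36]
{"dp":[0.08, -0.05, 0.28],"dr":[0.02, 0.0, -0.04]}
{"dp":[0.08, -0.05, 0.28],"dr":[0.02, 0.0, -0.04]}
```

arm_command([
  {"dp": [0.08,-0.05,0.26],"dr": [0.02,0,-0.04]},
  {"dp": [0.06,-0.04,0.24],"dr": [0.02,0,-0.04]},
  {"dp": [0,0,0],"dr": [0,0,0]},
])

```text
time_s: 8.45
ee_pos: [0.4618, -0.0901, 0.0454]
eef_rot: [[0.317, 0.948, 0.001], [0.948, -0.317, -0.001], [-0.0, 0.002, -1.0]]
contact_force: [-0.1, 1.0, -1.9]
finger_gap: 0.269
```

Run:
```python
from h import *
im,s=snap('wrist','w4'); np.save('w4.npy',np.c_[s['eef_rot'],s['ee_pos']])
cv2.imwrite('pics/w4c.png',cv2.resize(im[:150,200:500],None,fx=2.6,fy=2.6,interpolation=cv2.INTER_CUBIC))
plan([.4614,-.0892,.043],71.5,1); print(s['contact_force'])
```

```text
total [-0.0009  0.0012 -0.0029] rot [0.15 0.03 0.01]
{"dp":[0.02, -0.02, 0.06],"dr":[0.03, 0.01, 0.0]}
[-0.1233918   1.02367103 -1.92155291]
```

View pics/w4c.png

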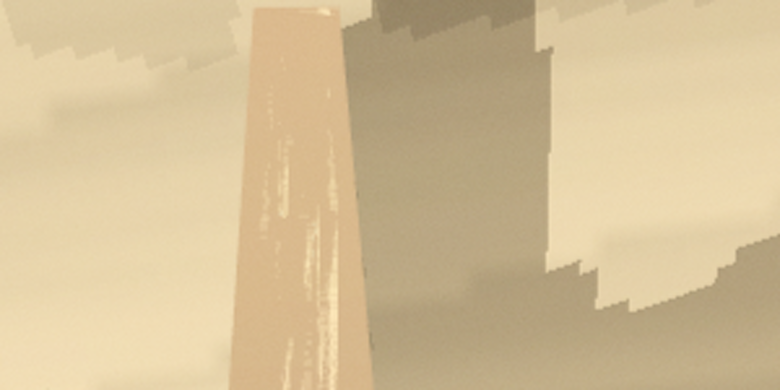

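The tip is just above the board, short of the mouth, with nothing in the way. I'll feed it in and watch the forces.

arm_command([
  {"dp": [0.15,-0.02,0.04],"dr": [0.03,0,0]},
  {"dp": [0.15,0,0.02],"dr": [0,0,0]},
  {"dp": [0.15,0,0],"dr": [0,0,0]},
  {"dp": [0.15,0,0],"dr": [0,0,0]},
])

```text
time_s: 9.0
ee_pos: [0.4726, -0.0597, 0.0442]
eef_rot: [[0.317, 0.948, 0.003], [0.948, -0.317, -0.001], [-0.0, 0.003, -1.0]]
contact_force: [-0.1, 0.4, -1.4]
finger_gap: 0.273
```

```bash
cat >> h.py <<'E'
m=np.array([.4987,.028]); u=np.array([.309,.9511]); v=np.array([.9511,-.309])
def where(s=None):
    s=s or arm.state(); R=np.array(s['eef_rot']); t=np.array(s['ee_pos'])+R@[.1053,-.0007,.026]
    f=np.array(s['contact_force'])
    print('t %.2f tip along %.1f side %.1f z %.1f mm; yaw %.2f; force along %.1f side %.1f z %.1f gap %.3f'%(s['time_s'],*(1e3*np.array([(t[:2]-m)@u,(t[:2]-m)@v,t[2]])),np.degrees(np.arctan2(R[1,0],R[0,0])),f[:2]@u,f[:2]@v,f[2],s['finger_gap']))
E
python3 -c "
from h import *
where()"
```

```text
t 9.00 tip along 13.8 side 2.5 z 18.1 mm; yaw 71.52; force along 0.3 side -0.2 z -1.4 gap 0.273
```

arm_command([
  {"dp": [0.1,-0.04,0.04],"dr": [0.03,0,0.05]},
  {"dp": [0.12,-0.02,0.02],"dr": [0,0,0]},
  {"dp": [0.1,0,0.02],"dr": [0,0,0]},
  {"dp": [0,0,0],"dr": [0,0,0]},
])

```text
time_s: 9.5
ee_pos: [0.4759, -0.0424, 0.0407]
eef_rot: [[0.32, 0.947, 0.001], [0.947, -0.32, -0.002], [-0.001, 0.002, -1.0]]
contact_force: [0.7, 0.7, -0.6]
finger_gap: 0.266
```

```bash
python3 -c "
from h import *
where()"
```

```text
t 9.50 tip along 31.3 side 0.6 z 14.6 mm; yaw 71.34; force along 0.9 side 0.4 z -0.6 gap 0.266
```

arm_command([
  {"dp": [0,0,0],"dr": [0,0,0]},
  {"dp": [0,0,0],"dr": [0,0,0]},
  {"dp": [0,0,0],"dr": [0,0,0]},
], fingers=0.45)

```text
time_s: 9.88
ee_pos: [0.4757, -0.0424, 0.0405]
eef_rot: [[0.32, 0.947, 0.001], [0.947, -0.32, -0.001], [-0.001, 0.001, -1.0]]
contact_force: [-0.2, -0.0, -0.3]
finger_gap: 0.551
```

arm_command([
  {"dp": [-0.25,0,0],"dr": [0,0,0.05]},
  {"dp": [-0.25,0,0],"dr": [0,0,0]},
  {"dp": [-0.25,0,0],"dr": [0,0,0]},
  {"dp": [-0.25,0,0],"dr": [0,0,0]},
  {"dp": [0,0,0],"dr": [0,0,0]},
])

```text
time_s: 10.5
ee_pos: [0.458, -0.094, 0.0405]
eef_rot: [[0.326, 0.945, 0.001], [0.945, -0.326, -0.002], [-0.001, 0.001, -1.0]]
contact_force: [-0.2, -0.5, -0.1]
finger_gap: 0.549
```

Run:
```python
from h import *
im,s=snap('wrist','w5'); np.save('w5.npy',np.c_[s['eef_rot'],s['ee_pos']]); where(s); print(s['ee_pos'])
```

```text
t 10.50 tip along -23.3 side 0.2 z 14.4 mm; yaw 70.98; force along -0.5 side -0.0 z -0.1 gap 0.549
[ 0.45798591 -0.09399464  0.04053487]
```

View pics/w5.png

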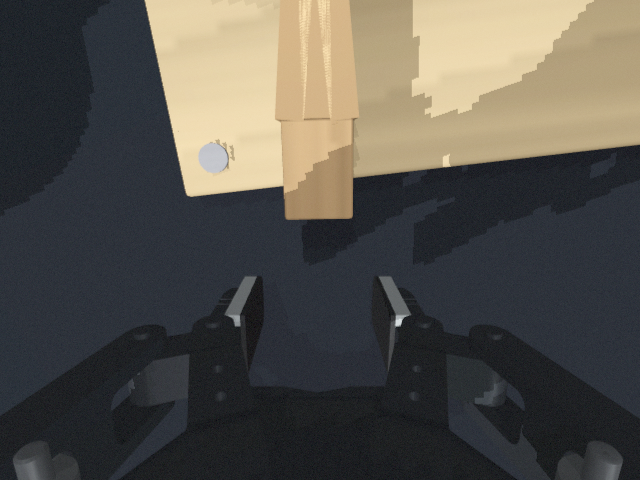

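The wedge sits in the slot with its head centred between the fingers and its end face at px (285–353, 218). I'll shut the fingers, lower slightly and push on the end face.

arm_command([
  {"dp": [0,0,0.02],"dr": [0,0,-0.1]},
  {"dp": [0,0,0.02],"dr": [0,0,-0.05]},
  {"dp": [0,0,0],"dr": [0,0,0]},
  {"dp": [0,0,0],"dr": [0,0,0]},
  {"dp": [0,0,0],"dr": [0,0,0]},
  {"dp": [0,0,0],"dr": [0,0,0]},
], fingers=1)

```text
time_s: 11.3
ee_pos: [0.4584, -0.0926, 0.0383]
eef_rot: [[0.311, 0.95, 0.001], [0.95, -0.311, -0.001], [-0.001, 0.001, -1.0]]
contact_force: [-0.0, -0.1, -0.5]
finger_gap: -0.001
```

arm_command([
  {"dp": [0.15,0,0],"dr": [0,0,0]},
  {"dp": [0.15,0,0],"dr": [0,0,0]},
  {"dp": [0.08,0,0],"dr": [0,0,0]},
  {"dp": [0,0,0],"dr": [0,0,0]},
])

```text
time_s: 11.8
ee_pos: [0.4648, -0.0729, 0.0384]
eef_rot: [[0.311, 0.951, 0.001], [0.951, -0.311, -0.001], [-0.001, 0.001, -1.0]]
contact_force: [-0.0, -0.2, 0.9]
finger_gap: -0.003
```

```bash
python3 -c "
from h import *
where()"
```

```text
t 11.80 tip along -1.2 side -1.5 z 12.3 mm; yaw 71.90; force along -0.2 side 0.0 z 0.9 gap -0.003
```

arm_command([
  {"dp": [0.08,0.02,0],"dr": [0,0,0]},
  {"dp": [0.08,0,0],"dr": [0,0,0]},
  {"dp": [0.08,0,0],"dr": [0,0,0]},
  {"dp": [0.06,0,0],"dr": [0,0,0]},
  {"dp": [0.06,0,0],"dr": [0,0,0]},
])

```text
time_s: 12.42
ee_pos: [0.4718, -0.0554, 0.0384]
eef_rot: [[0.311, 0.95, 0.001], [0.95, -0.311, -0.002], [-0.001, 0.001, -1.0]]
contact_force: [-0.6, -0.7, 0.8]
finger_gap: -0.001
```

```bash
python3 -c "
from h import *
where()"
```

```text
t 12.43 tip along 17.7 side -0.3 z 12.2 mm; yaw 71.89; force along -0.9 side -0.4 z 0.8 gap -0.001
```

arm_command([
  {"dp": [0.04,0,0],"dr": [0,0,0]},
  {"dp": [0.04,0,0],"dr": [0,0,0]},
  {"dp": [0.04,0,0],"dr": [0,0,0]},
])

```text
time_s: 12.8
ee_pos: [0.4737, -0.0493, 0.0384]
eef_rot: [[0.311, 0.95, 0.001], [0.95, -0.311, -0.002], [-0.001, 0.001, -1.0]]
contact_force: [-0.3, -0.1, 0.2]
finger_gap: -0.001
```

arm_command([
  {"dp": [0.03,0,0],"dr": [0,0,0]},
  {"dp": [0.03,0,0],"dr": [0,0,0]},
])

```text
time_s: 13.05
ee_pos: [0.4747, -0.0462, 0.0384]
eef_rot: [[0.311, 0.95, 0.001], [0.95, -0.311, -0.002], [-0.001, 0.001, -1.0]]
contact_force: [-0.7, -0.1, 0.5]
finger_gap: -0.002
```

```bash
python3 -c "
from h import *
where()"
```

```text
t 13.05 tip along 27.2 side -0.4 z 12.2 mm; yaw 71.89; force along -0.3 side -0.6 z 0.5 gap -0.002
```

arm_command([
  {"dp": [0.03,0,0],"dr": [0,0,0]},
  {"dp": [0.03,0,0],"dr": [0,0,0]},
])

```text
time_s: 13.3
ee_pos: [0.4756, -0.0434, 0.0384]
eef_rot: [[0.311, 0.95, 0.0], [0.95, -0.311, -0.002], [-0.002, 0.001, -1.0]]
contact_force: [-2.2, -1.3, 1.5]
finger_gap: -0.0
```

arm_command([
  {"dp": [0.03,0,0],"dr": [0,0,0]},
  {"dp": [0.03,0,0],"dr": [0,0,0]},
])

```text
time_s: 13.55
ee_pos: [0.4761, -0.041, 0.0384]
eef_rot: [[0.31, 0.951, -0.001], [0.951, -0.31, -0.003], [-0.003, 0.0, -1.0]]
contact_force: [-3.3, -3.8, 1.7]
finger_gap: 0.003
```

arm_command([
  {"dp": [0.03,0,0],"dr": [0,0,0]},
])

```text
time_s: 13.68
ee_pos: [0.4763, -0.0399, 0.0384]
eef_rot: [[0.31, 0.951, -0.002], [0.951, -0.31, -0.004], [-0.004, -0.0, -1.0]]
contact_force: [-3.4, -5.7, 2.7]
finger_gap: -0.002
```

arm_command([
  {"dp": [0.03,0,0],"dr": [0,0,0]},
])

```text
time_s: 13.8
ee_pos: [0.4764, -0.039, 0.0384]
eef_rot: [[0.31, 0.951, -0.003], [0.951, -0.31, -0.005], [-0.005, -0.001, -1.0]]
contact_force: [-2.9, -5.6, 2.4]
finger_gap: 0.004
```

arm_command([
  {"dp": [0.03,0,0],"dr": [0,0,0]},
])

```text
time_s: 13.92
ee_pos: [0.4766, -0.0383, 0.0384]
eef_rot: [[0.31, 0.951, -0.003], [0.951, -0.31, -0.006], [-0.007, -0.001, -1.0]]
contact_force: [-2.2, -8.5, 1.1]
finger_gap: 0.004
```

```bash
python3 -c "
from h import *
where()"
```

```text
t 13.93 tip along 35.2 side -1.1 z 11.7 mm; yaw 71.96; force along -8.8 side 0.5 z 1.1 gap 0.004
```

arm_command([
  {"dp": [0.03,0,0],"dr": [0,0,0]},
  {"dp": [0.03,0,0],"dr": [0,0,0]},
])

```text
time_s: 14.18
ee_pos: [0.477, -0.0377, 0.0385]
eef_rot: [[0.309, 0.951, -0.005], [0.951, -0.309, -0.01], [-0.011, -0.001, -1.0]]
contact_force: [-4.3, -8.9, 2.4]
finger_gap: -0.005
```

arm_command([
  {"dp": [0.03,0,0],"dr": [0,0,0]},
])

```text
time_s: 14.3
ee_pos: [0.477, -0.0375, 0.0385]
eef_rot: [[0.309, 0.951, -0.006], [0.951, -0.309, -0.013], [-0.014, -0.002, -1.0]]
contact_force: [-4.1, -9.1, 2.1]
finger_gap: -0.0
```

```bash
python3 -c "
from h import *
where()"
```

```text
t 14.30 tip along 36.0 side -1.2 z 11.0 mm; yaw 72.03; force along -9.9 side -1.1 z 2.1 gap -0.000
```

arm_command([
  {"dp": [0.03,0.01,0],"dr": [0,0.1,0]},
])

```text
time_s: 14.42
ee_pos: [0.4772, -0.0373, 0.0384]
eef_rot: [[0.308, 0.951, -0.005], [0.951, -0.308, -0.006], [-0.008, -0.003, -1.0]]
contact_force: [-7.2, -8.6, 4.9]
finger_gap: -0.005
```

arm_command([
  {"dp": [0.04,0.01,0],"dr": [0,0.1,0]},
])

```text
time_s: 14.55
ee_pos: [0.4774, -0.0369, 0.0383]
eef_rot: [[0.307, 0.952, -0.005], [0.952, -0.307, -0.0], [-0.002, -0.004, -1.0]]
contact_force: [-6.2, -10.4, 4.5]
finger_gap: 0.0
```

```bash
python3 -c "
from h import *
where()"
```

```text
t 14.55 tip along 37.0 side -1.2 z 12.2 mm; yaw 72.10; force along -11.8 side -2.7 z 4.5 gap 0.000
```

arm_command([
  {"dp": [0.04,0,-0.01],"dr": [0,0.07,0]},
])

```text
time_s: 14.68
ee_pos: [0.4775, -0.0365, 0.0386]
eef_rot: [[0.307, 0.952, -0.004], [0.952, -0.307, 0.003], [0.002, -0.005, -1.0]]
contact_force: [-2.7, -11.0, -2.2]
finger_gap: -0.002
```

arm_command([
  {"dp": [0.04,0,0],"dr": [0,0.07,0]},
])

```text
time_s: 14.8
ee_pos: [0.4776, -0.0363, 0.0384]
eef_rot: [[0.307, 0.952, -0.003], [0.952, -0.306, 0.006], [0.005, -0.005, -1.0]]
contact_force: [-3.4, -10.9, 0.7]
finger_gap: -0.005
```

```bash
python3 -c "
from h import *
where()"
```

```text
t 14.80 tip along 37.8 side -1.3 z 12.9 mm; yaw 72.15; force along -11.4 side 0.1 z 0.7 gap -0.005
```

arm_command([
  {"dp": [0.05,0,0],"dr": [0,0.02,0]},
])

```text
time_s: 14.92
ee_pos: [0.4778, -0.0358, 0.0383]
eef_rot: [[0.306, 0.952, -0.004], [0.952, -0.306, 0.004], [0.003, -0.005, -1.0]]
contact_force: [-5.8, -13.6, 3.0]
finger_gap: 0.001
```

arm_command([
  {"dp": [0.05,0,0],"dr": [0,0.02,0]},
])

```text
time_s: 15.05
ee_pos: [0.478, -0.0356, 0.0383]
eef_rot: [[0.305, 0.952, -0.005], [0.952, -0.305, 0.002], [0.001, -0.006, -1.0]]
contact_force: [-6.0, -14.0, 4.4]
finger_gap: 0.003
```

```bash
python3 -c "
from h import *
where()"
```

```text
t 15.05 tip along 38.4 side -1.3 z 12.4 mm; yaw 72.22; force along -15.1 side -1.4 z 4.4 gap 0.003
```

arm_command([
  {"dp": [0.055,0,0],"dr": [0,0.04,0]},
])

```text
time_s: 15.18
ee_pos: [0.4782, -0.0352, 0.0384]
eef_rot: [[0.305, 0.952, -0.006], [0.952, -0.305, 0.002], [-0.0, -0.006, -1.0]]
contact_force: [-5.6, -14.5, 3.4]
finger_gap: 0.002
```

```bash
python3 -c "
from h import *
where()"
```

```text
t 15.18 tip along 38.8 side -1.3 z 12.3 mm; yaw 72.27; force along -15.5 side -0.8 z 3.4 gap 0.002
```

arm_command([
  {"dp": [0.058,0,0],"dr": [0,0.04,0]},
])

```text
time_s: 15.3
ee_pos: [0.4783, -0.0349, 0.0384]
eef_rot: [[0.304, 0.953, -0.007], [0.953, -0.304, 0.001], [-0.001, -0.006, -1.0]]
contact_force: [-6.9, -15.5, 3.0]
finger_gap: -0.001
```

```bash
python3 -c "
from h import *
where()"
```

```text
t 15.30 tip along 39.2 side -1.4 z 12.2 mm; yaw 72.31; force along -16.8 side -1.8 z 3.0 gap -0.001
```

Push reads 16.8 N, which is the target. Backing straight off, then up.

arm_command([
  {"dp": [-0.1,0,0],"dr": [0,0,0]},
  {"dp": [-0.4,0,0],"dr": [0,0,0]},
  {"dp": [-0.4,0,-0.5],"dr": [0,0,0]},
  {"dp": [0,0,-0.8],"dr": [0,0,0]},
  {"dp": [0,0,-0.5],"dr": [0,0,0]},
  {"dp": [0,0,0],"dr": [0,0,0]},
])

```text
time_s: 16.05
ee_pos: [0.4654, -0.0774, 0.1299]
eef_rot: [[0.305, 0.952, -0.004], [0.952, -0.305, 0.006], [0.004, -0.006, -1.0]]
contact_force: [0.5, -0.7, -0.2]
finger_gap: -0.007
```

Run:
```python
from h import *
im,s=snap('wrist','w6'); np.save('w6.npy',np.c_[s['eef_rot'],s['ee_pos']]); where(s); print(s['ee_pos'])
im2,_=snap('top','top2')
a=im[:300,160:560]; b=cv2.resize(im2[90:290,200:380],None,fx=2,fy=2,interpolation=cv2.INTER_CUBIC)
out=np.zeros((400,780,3),np.uint8); out[:300,:400]=a; out[:400,410:770]=b; cv2.imwrite('pics/fin.png',out)
```

```text
t 16.05 tip along -5.1 side -0.3 z 104.3 mm; yaw 72.22; force along -0.5 side 0.7 z -0.2 gap -0.007
[ 0.46541016 -0.07740065  0.12988692]
```

View pics/fin.png

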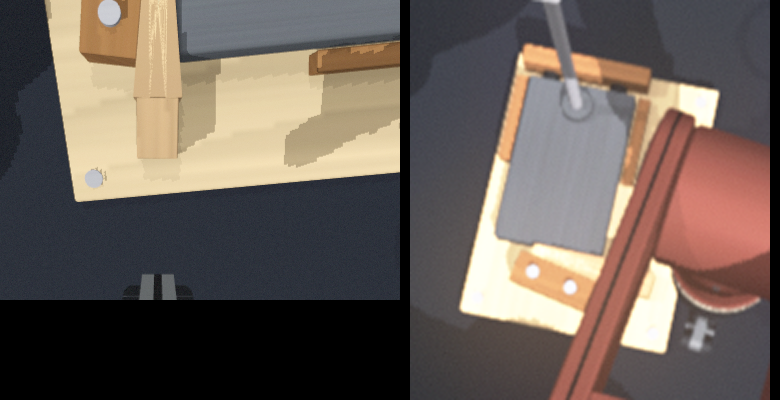

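The final view shows the wedge lying in the slot between fence and foot, with its head step at px (318,97) and end at px (318,158). The fingers are clear. I'll check its position and hand in.

Run:
```python
from h import *
M=np.load('w6.npy'); s=dict(eef_rot=M[:,:3],ee_pos=M[:,3])
w=ray('wrist',[(318,97),(317.5,158)],.043,s)[:,:2]
print('along: step %.1f end %.1f mm -> tip %.1f / %.1f; length %.1f (34 if flat at that height)'%(*(1e3*((w-m)@u)),1e3*((w[0]-m)@u)+88,1e3*((w[1]-m)@u)+122,1e3*np.linalg.norm(w[0]-w[1])))
job_done()
```

```text
along: step -21.4 end -54.8 mm -> tip 66.6 / 67.2; length 33.4 (34 if flat at that height)
the job is handed in; nothing more can be done
```

I set the wooden wedge in the slot, drove it tight, backed the arm clear and handed the job in at about 16 s of the 61 s. `job_done` reports no verdict.

**What I did:** I gripped the wedge by its head and fed the thin end about 31 mm past the mouth. Then I let go, shut the fingers and pushed on the end face in small steps. It first bit about 57 mm in, and I stopped when the push read 16.8 N.

**Last checks:**
- **Position:** the final wrist picture puts the thin end about 67 mm past the mouth. The position of the end face while I was pushing had also pointed to about 67 mm. The wedge appears to lie flat: its head measured 33.4 mm long against a true 34 mm.
- **Robot clear:** the fingers are well above the wedge, and the force reading is back to noise, under 1 N.
- **Not measured:** I could not read the force between the wedge and the foot after letting go. That it holds rests on the 16.8 N push and on the wedge staying put once I withdrew.
- **Bystanders:** I touched none of them as far as I can tell, but I did not re-measure the burner, beaker or block at the end.

**Disagreement:** the first top-view estimate of the slot mouth was about 4 mm off the wrist-camera one, so I used the wrist-camera value.

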